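Post the snapped steel blanks into the scrap box

TASK

Two of the four steel leaf blanks standing in the wooden rack have lost their pointed tips: put both of these into the grey scrap box, one at a time, through the slot in its top, pushing the sprung flap down and keeping it held open until you let the blank go. Both must end inside the box with the flap sprung shut again; leave the two good pointed blanks in the rack and everything else on the bench where it stands.

Things in the scene. Friction and masses are not known exactly. Their poses are not given: they have to be found in the camera images.
- reject_a_mid (a point): centre (half-way up) of the first snapped blank: flat steel plate on end in the rack, 50 mm wide (its x), 10 mm thick (its y), z up, about 0.35 kg. Foot 46 mm below this point; top a crooked, nearly flat break 41 to 51 mm above it, full width up to 40 mm above it. Its lowest 26 mm stand loosely in the rack; grip it near its top, across the thickness, from above and draw it straight up.
- reject_b_mid (a point): centre of the second snapped blank, the same shape and size as the first
- good_a_mid (a point): centre (57 mm above its foot) of a good blank: same width and thickness, but with a whole pointed (gable) tip, 115 mm from foot to tip. Must stay in the rack.
- good_b_mid (a point): centre of the other good blank, same as good_a
- rack: fixed block of dark wood, 78 mm (x) by 310 mm (y), 34 mm high, origin at the centre of its underside. Four slots, 80 mm apart along its y (at -120, -40, 40, 120 mm), each 54 by 13 mm, floor 8 mm above the bench; an upright blank in each, its thickness along the rack's y. Which blank is in which slot varies.
- slot (a point): centre of the slot in the scrap box's flat top, at its upper surface, 220 mm above the bench; axes of the box, z up. The slot is 50 mm (x) by 90 mm (y), closed by the flap. The space below is 210 mm deep. A blank let go upright a few mm to the -x side of this point, broad side along the slot's y and foot 52 to 60 mm below the top, falls in fully; there is room for both.
- scrapbox: fixed grey sheet-steel scrap box, 180 by 180 mm and 220 mm high, origin at the centre of its underside, straight below the slot's centre
- flap (a joint): angle (rad) of the bare steel flap in the slot: 0 shut and flush, growing as its free edge swings down into the box, at most 1.35. Hinged along the slot's +x edge, 48 mm long. An upright blank pushed down at the slot's centre or up to 8 mm to its -x side opens it to about 0.9 to 1.2 once its foot is 48 mm down. A weak spring (about 0.4 N at the free edge) shuts it; it leans lightly on the blank.
- mug: white ceramic mug, 72 mm wide, 85 mm high, origin under its centre; a bystander
- jar: amber glass jar with a steel lid, 70 mm wide, 100 mm high, origin under its centre; a bystander
- hammer: hammer with a dark wooden handle, 260 mm long, lying on the bench; a bystander
- bowl: low terracotta bowl, 110 mm wide, 45 mm high, origin under its centre; a bystander
- tin: plain steel tin with tool handles standing in it, 100 mm wide, 220 mm high in all, origin under its centre; a bystander
Mind the look-alikes: they are no part of the job. What is shaped like the part that bears reject_a_mid but blue or green is not meant. Leave any pink look-alike of the part that bears reject_b_mid alone.

How it is judged:
By the outcome, as a careful person would: the job done as asked, in the order asked, and still so for the second after the job is handed in, with the robot touching nothing.
It also fails if it takes over 64 s, if anything falls off the work surface, if the arm or the gripper's body presses on something with over 40 N, if the wrist force passes 120 N, or if a joint passes its speed limit or range.

ROBOT

A 6-joint arm with a two-finger parallel gripper is mounted at the origin on the work surface. World frame = base frame: x ahead of the robot, y to its left, z up, the work surface at z = 0. Lengths are in m, angles in rad, forces in N, time in s.
With the tool pointing down it reaches from about 0.3 to 0.85 m from the base axis. Payload 5.4 kg.
Tool frame: the origin (TCP) lies at the very end of the fingers, on their centre line; the grasp point (between the pads) lies 19 mm behind it; x points along the fingers, y is the direction in which the jaws open and shut, and the axes are right-handed (so a half turn about x gives the same grasp; the last joint's range is limited). The gripper opens to 85 mm and grips with 20 to 120 N. Pads are 22 mm wide; open, the fingers measure 114 mm over their backs; the gripper's body (76 mm by 85 mm) begins 54 mm behind the grasp point. The pads swing forward as they close: fully open they stand 13 mm farther back than shut.
Start: joints at [1.129, 0.158, 1.597, -0, 1.386, -0.21], TCP at [0.132, 0.56, 0.21] pointing down, gripper open.
Joint ranges: [-2.91, 2.91], [-0.94, 2.29], [0.18, 2.7], [-1.29, 4.43], [0.17, 2.64], [-3, 3]. Speed limits (rad/s): [2.57, 2.57, 3.14, 3.14, 3.14, 3.14].

INTERFACE

Orientations are given as a unit quaternion [x, y, z, w].
In Python, from workcell import robot gives the robot as it stands.
- The arm moves only by the tool arm_command, never from a script. Its argument "series" is a list of rows, each a list of 3 entries, a list of its own where there are three numbers: the shift along the tool's x, y, z in units of 40 mm (1.0 is 40 mm), then the turn, a rotation vector about the tool's x, y, z in degrees, then the finger opening in mm, from 0 to 85.4. A call has exactly 8 rows; each row is the pose to reach, as a shift and turn from the pose measured when the call began, along the tool's axes at that moment; what a row does not reach only later rows make up. A row lasts 1/10 s, in which the tool goes at most 50 mm and 8.59 degrees, less where a joint would pass 70% of its speed; a pose out of reach is approached as far as the arm can. A call with a gripper value outside its range is refused whole. The fingers move at their own pace and stop on an object; "force" is the grip in N (left out, the last holds). Time passes only in rows, so rows that repeat a pose let the fingers close, or fill a call up. It gives the time, the measured TCP pose, the force and the opening at its end, in the units of the state.
- robot.state(): the state, without advancing time (a new reading comes with each control period).
- robot.grab_frame(name): name is "scene" or "top" or "wrist"; returns a dict with "img" (420x560x3 uint8, red, green, blue), "fx", "fy", "cx", "cy" (pixels), "rvec" (rotation vector, rad) and "tvec" (3), from world to camera coordinates, as OpenCV has them; the wrist camera has in their place "tool_from_camera" (4x4, takes a point from camera to tool coordinates, whose origin is the TCP and whose axes are the tool frame's). Camera axes: x right, y down, z forward; pixel columns grow to the right and rows downward; lengths in m; the calibration is good to about 2 mm. A picture is of the moment at which its call begins: read the wrist's pose just before it. There is no depth.
- robot.close_job(): hands the job in, once; it reports no verdict.
The state is a dict: "t": time; "qpos": joint angles; "dq": joint speeds; "tau": joint torques, N m; "ee_pos": TCP position; "orientation": TCP orientation; "force": force on the tool from outside, world axes, zero at the start; "wrist_torque": the same for the moment, N m; "width": finger opening in m.
Only numpy, scipy, OpenCV 4.12 (cv2) and the standard library are available. Lean on these libraries where they do the work, as an engineer would, in place of code of your own. Each camera call takes 0.05 s, during which the arm holds its last target.

## Working session

There is one attempt and no reset: what is moved stays moved. The work goes in short steps, Python scripts to look and compute and a tool call to move; the robot and the scene stay as the last step left them, time stands still between calls to the robot, and variables do not carry over. Pictures are saved under pics/ and viewed, and the job is handed in when it is done.

Besides the shell and the picture viewer there is one more tool, called as a command line: name --argument value ..., lists and objects as JSON in quotes. arm_command: Moves the arm, as the interface text tells. Its arguments: {"type":"object","properties":{"series":{"type":"array","items":{"type":"array"}},"force":{"type":"number"}},"required":["series"]}

```bash
ls; mkdir -p pics
python3 - <<'E'
from workcell import robot
import cv2,pickle
print(robot.state())
d={}
for n in("scene","top","wrist"):
    f=robot.grab_frame(n); d[n]=f
    cv2.imwrite(f"pics/{n}0.png",f["img"][:,:,::-1])
    print(n,{k:v for k,v in f.items() if k!="img"})
pickle.dump(d,open("f0.pkl","wb"))
E
```

```text
pics
{'t': 0.0, 'qpos': array([ 1.12889164e+00,  1.59095275e-01,  1.59825572e+00, -2.94584953e-05,
        1.38622701e+00, -2.10126412e-01]), 'dq': array([ 0.00029974, -0.00113305, -0.00048611, -0.00100684,  0.00055398,
        0.00090016]), 'tau': array([-6.54250653e-04, -3.95980561e+01, -3.31432986e+01, -2.08656443e-04,
        8.07981589e-03, -4.93034989e-06]), 'ee_pos': array([0.13183723, 0.5590007 , 0.20937923]), 'orientation': array([ 0.08109251,  0.70257875, -0.08242897,  0.70214853]), 'force': array([ 0.4948617 , -0.04986285, -1.09515099]), 'wrist_torque': array([ 0.04702015,  0.02438103, -0.03931695]), 'width': 0.08524322134138972}
scene {'fx': 426.92065116865456, 'fy': 426.92065116865456, 'cx': 274.61688675022083, 'cy': 204.08009408886306, 'rvec': array([ 2.17601444,  1.56329772, -0.44449403]), 'tvec': array([-0.11972447, -0.44443848,  1.58992796])}
top {'fx': 455.43022654824864, 'fy': 455.43022654824864, 'cx': 285.10576009552153, 'cy': 208.77084855888637, 'rvec': array([ 2.15242363, -2.1871555 ,  0.13066943]), 'tvec': array([-0.09940629,  0.60918596,  1.17928777])}
wrist {'fx': 290.77400045734305, 'fy': 290.77400045734305, 'cx': 282.76942034173555, 'cy': 211.23130237712104, 'tool_from_camera': array([[ 2.02453659e-04, -3.09832055e-01,  9.50791279e-01,
        -1.63995067e-01],
       [ 9.99999979e-01,  5.11841496e-05, -1.96252499e-04,
        -6.15498833e-05],
       [ 1.21398719e-05,  9.50791299e-01,  3.09832059e-01,
        -7.85553145e-02],
       [ 0.00000000e+00,  0.00000000e+00,  0.00000000e+00,
         1.00000000e+00]])}
```

View pics/scene0.png

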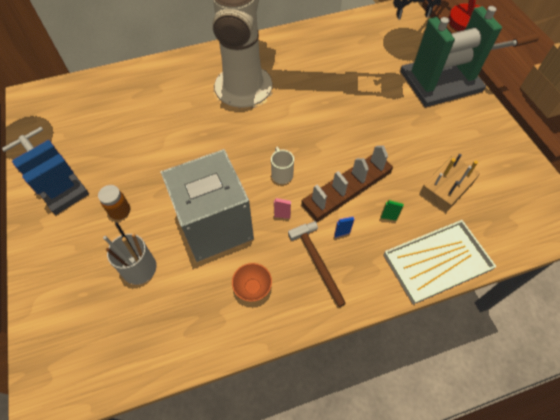

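View pics/top0.png

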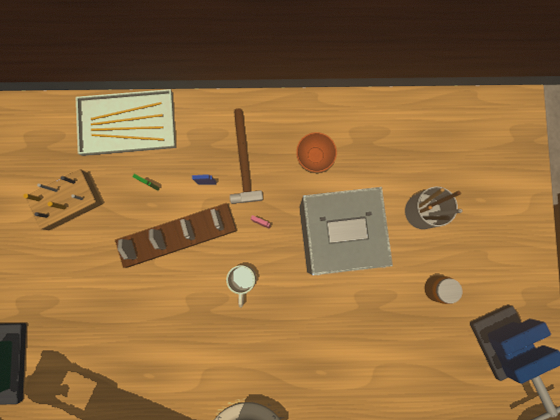

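View pics/wrist0.png

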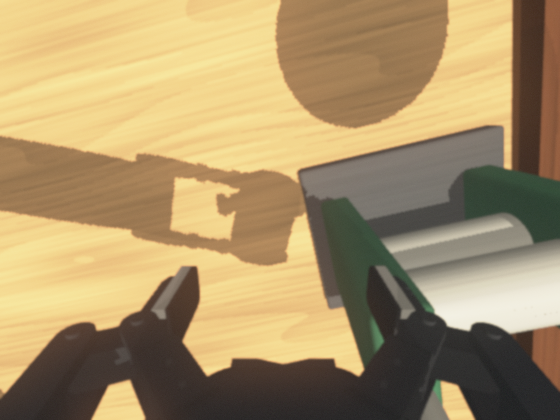

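Scene view: the rack is at about (348,182) with four steel blanks at (320,196), (340,182), (361,169) and (380,157). The box is at (208,205). Pink (283,210), blue (344,227) and green (391,211) look-alikes lie on the bench. Next I'll enlarge the rack and the slot.

Run:
```python
import cv2,pickle,numpy as np
d=pickle.load(open("f0.pkl","rb"))
a=d["scene"]["img"][135:225,290:405,::-1]; b=d["top"]["img"][195:275,105:245,::-1]
a=cv2.resize(a,(575,450),interpolation=cv2.INTER_CUBIC)
b=cv2.resize(b,(700,400),interpolation=cv2.INTER_CUBIC)
cv2.imwrite("pics/s_rack.png",a);cv2.imwrite("pics/t_rack.png",b)
c=d["top"]["img"][180:280,295:400,::-1]
cv2.imwrite("pics/t_box.png",cv2.resize(c,(630,600),interpolation=cv2.INTER_CUBIC))
```

```text
(no output)
```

View pics/s_rack.png

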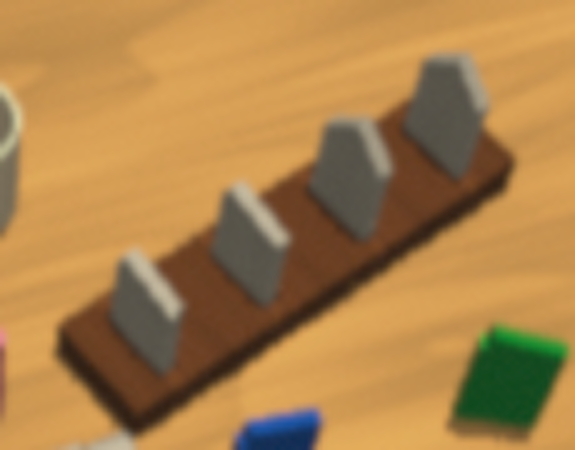

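View pics/t_rack.png

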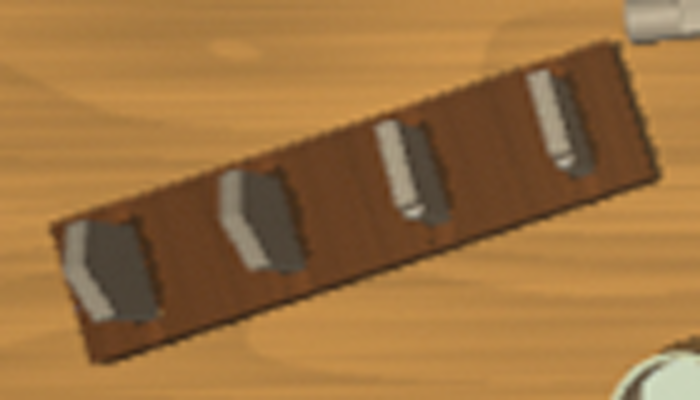

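View pics/t_box.png

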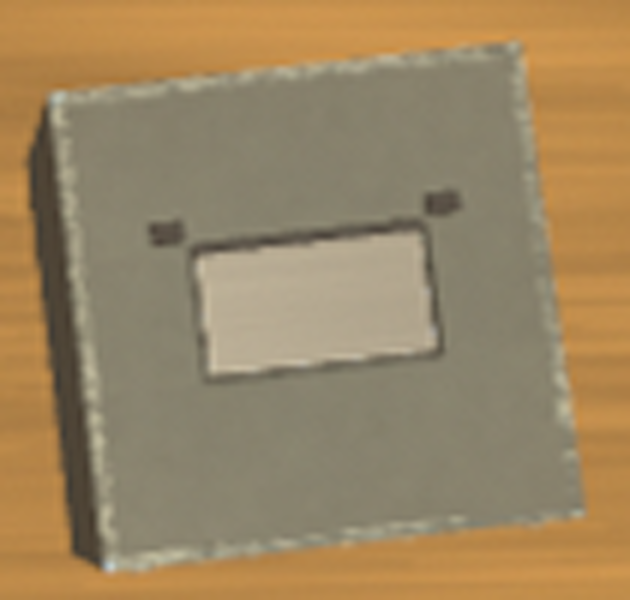

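In the rack crops, the two blanks toward the box end flat and short. They are at top-view (213,218) and (186,229), and scene (320,196) and (340,182). The two at top-view (157,239) and (126,249) show a bent gable ridge, so they are the good ones. The flap's hinge lugs are on its far (upper) edge, so box +x points roughly away from the robot. Now I'll measure the positions.

```bash
cat > h.py <<'E'
import numpy as np,cv2,pickle
from scipy.spatial.transform import Rotation as R
def camext(f,st=None):
    if "rvec" in f:
        Rm=R.from_rotvec(f["rvec"]).as_matrix(); return Rm.T, -Rm.T@np.array(f["tvec"])
    T=np.array(f["tool_from_camera"]); Rt=R.from_quat(st["orientation"]).as_matrix()
    return Rt@T[:3,:3], Rt@T[:3,3]+st["ee_pos"]
def ray(f,px,st=None):
    Rc,o=camext(f,st); px=np.atleast_2d(px).astype(float)
    d=np.c_[(px[:,0]-f["cx"])/f["fx"],(px[:,1]-f["cy"])/f["fy"],np.ones(len(px))]
    return o,d@Rc.T
def plane(f,px,z,st=None):
    o,d=ray(f,px,st); return o+d*((z-o[2])/d[:,2])[:,None]
def proj(f,P,st=None):
    Rc,o=camext(f,st); c=(np.atleast_2d(P)-o)@Rc
    return np.c_[f["fx"]*c[:,0]/c[:,2]+f["cx"],f["fy"]*c[:,1]/c[:,2]+f["cy"]]
E
python3 - <<'E'
from h import *
np.set_printoptions(precision=4,suppress=True)
d=pickle.load(open("f0.pkl","rb")); t=d["top"]
print("cam",camext(t)[1],camext(d["scene"])[1])
off=np.array([105,195])
c=np.array([[50,225],[615,42],[660,178],[93,362]])/5-.4+off
P=plane(t,c,.034); print("rack corners",P); print("lens",np.linalg.norm(np.diff(np.r_[P,P[:1]],axis=0),axis=1)); print("mean",P.mean(0))
# slot
hsv=cv2.cvtColor(t["img"],cv2.COLOR_RGB2HSV); 
b=t["img"].astype(int); roi=np.zeros(b.shape[:2],np.uint8); roi[212:248,322:372]=1
m=((b.sum(2)>430)&(roi>0)).astype(np.uint8)
cs,_=cv2.findContours(m,cv2.RETR_EXTERNAL,cv2.CHAIN_APPROX_NONE); k=max(cs,key=cv2.contourArea)
r=cv2.minAreaRect(k);bx=cv2.boxPoints(r);print(r)
S=plane(t,bx,.22);print("slot",S,S.mean(0),np.linalg.norm(np.diff(S,axis=0),axis=1))
bc=np.array([[52,95],[520,45],[582,515],[108,568]])/6-.4+[295,180]
B=plane(t,bc,.22);print("box",B,B.mean(0),np.linalg.norm(np.diff(B,axis=0),axis=1))
e=B[1]-B[0];print("yaw of box from top edge",np.degrees(np.arctan2(e[1],e[0])),np.degrees(np.arctan2(*(B[0]-B[3])[[1,0]])),np.degrees(np.arctan2(*(B[1]-B[2])[[1,0]])))
# rejects top edges in top crop
for nm,q in(("r1",[[540,72],[565,160]]),("r2",[[388,123],[414,213]]),):
    Q=plane(t,np.array(q)/5-.4+off,.1); print(nm,Q,Q.mean(0),np.linalg.norm(Q[1]-Q[0]))
E
```

```text
cam [ 0.4747 -0.0953  1.2399] [ 1.1756 -0.2496  1.1381]
rack corners [[0.5328 0.3414 0.034 ]
 [0.6254 0.0438 0.034 ]
 [0.5524 0.0202 0.034 ]
 [0.4607 0.3172 0.034 ]]
lens [0.3117 0.0766 0.3109 0.076 ]
mean [0.5428 0.1807 0.034 ]
((347.4307861328125, 229.9461669921875), (19.845556259155273, 37.582523345947266), 82.87498474121094)
slot [[ 0.5547 -0.2019  0.22  ]
 [ 0.5639 -0.2862  0.22  ]
 [ 0.5195 -0.2902  0.22  ]
 [ 0.5104 -0.2062  0.22  ]] [ 0.5371 -0.2461  0.22  ] [0.0848 0.0446 0.0844]
box [[ 0.6167 -0.1486  0.22  ]
 [ 0.6331 -0.3261  0.22  ]
 [ 0.4564 -0.3421  0.22  ]
 [ 0.4399 -0.1656  0.22  ]] [ 0.5365 -0.2456  0.22  ] [0.1782 0.1775 0.1773]
yaw of box from top edge -84.72194938208115 5.4992092465950595 5.189539854272932
r1 [[0.6025 0.0739 0.1   ]
 [0.558  0.0614 0.1   ]] [0.5802 0.0676 0.1   ] 0.04626168731413452
r2 [[0.5779 0.1499 0.1   ]
 [0.5326 0.1366 0.1   ]] [0.5553 0.1433 0.1   ] 0.047214510464839654
```

```bash
cat >> h.py <<'E'
def down(yaw_deg):  # tool pointing down, jaw axis y at world yaw
    y=np.array([np.cos(np.radians(yaw_deg)),np.sin(np.radians(yaw_deg)),0]); x=np.array([0,0,-1.])
    return np.c_[x,y,np.cross(x,y)]
def move(st,pos,yaw):
    Rt=R.from_quat(st["orientation"]).as_matrix()
    s=Rt.T@(np.array(pos)-st["ee_pos"])/.04
    r=R.from_matrix(Rt.T@down(yaw)).as_rotvec(degrees=True)
    return s,r
E
python3 - <<'E'
from h import *
from workcell import robot
np.set_printoptions(precision=3,suppress=True)
s=robot.state(); Rt=R.from_quat(s["orientation"]).as_matrix(); print(Rt)
print("jaw yaw",np.degrees(np.arctan2(Rt[1,1],Rt[0,1])),"q",s["qpos"])
for y in(107.4,-72.6): print(y,move(s,[.575,.066,.2],y),move(s,[.45,.11,.26],y))
E
```

```text
[[-0.001  0.23   0.973]
 [-0.001  0.973 -0.23 ]
 [-1.    -0.001 -0.   ]]
jaw yaw 76.71889358466076 q [ 1.129  0.159  1.598 -0.     1.386 -0.21 ]
107.4 (array([ 0.251, -9.454, 13.614]), array([-30.681,  -0.039,   0.076])) (array([-1.249, -9.103, 10.319]), array([-30.681,  -0.039,   0.076]))
-72.6 (array([ 0.251, -9.454, 13.614]), array([149.319,   0.101,   0.052])) (array([-1.249, -9.103, 10.319]), array([149.319,   0.101,   0.052]))
```

arm_command --series '[[[-1,0,0],[0,0,0],85],[[-2,0,0],[0,0,0],85],[[-2,-0.7,1.0],[-5,0,0],85],[[-2,-1.4,2.0],[-10,0,0],85],[[-2,-2.0,3.0],[-15,0,0],85],[[-2,-2.6,4.0],[-20,0,0],85],[[-2,-3.3,5.0],[-25,0,0],85],[[-2,-4.0,6.0],[-30.7,0,0],85]]' --force 40

```text
t: 0.95
ee_pos: [0.3296, 0.3468, 0.2896]
orientation: [-0.109, 0.699, 0.108, 0.698]
force: [0.9, -0.0, 0.2]
width: 0.0847
```

Run:
```python
from h import *
from workcell import robot
np.set_printoptions(precision=3,suppress=True)
s=robot.state()
print(move(s,[.555,.105,.22],107.4))
```

```text
(array([ 1.745, -7.467,  3.538]), array([ 0.259, -0.056,  0.061]))
```

arm_command --series '[[[0,-1.1,0.5],[0,0,0],85],[[0,-2.2,1.0],[0,0,0],85],[[0,-3.3,1.6],[0,0,0],85],[[0,-4.4,2.1],[0,0,0],85],[[0.3,-5.5,2.6],[0,0,0],85],[[0.8,-6.6,3.1],[0,0,0],85],[[1.3,-7.47,3.54],[0.2,0,0],85],[[1.75,-7.47,3.54],[0.2,0,0],85]]'

```text
t: 1.75
ee_pos: [0.5572, 0.1008, 0.2179]
orientation: [-0.106, 0.7, 0.105, 0.699]
force: [-0.7, 0.3, -0.6]
width: 0.0849
```

Run:
```python
from h import *
from workcell import robot
np.set_printoptions(precision=4,suppress=True)
s=robot.state(); f=robot.grab_frame("wrist"); pickle.dump((s,f),open("w1.pkl","wb"))
cv2.imwrite("pics/w1.png",f["img"][:,:,::-1]); print(s["t"],s["ee_pos"],s["dq"])
```

```text
1.75 [0.5572 0.1008 0.2179] [ 0.0622  0.0713  0.2771  0.0367 -0.3112  0.034 ]
```

View pics/w1.png

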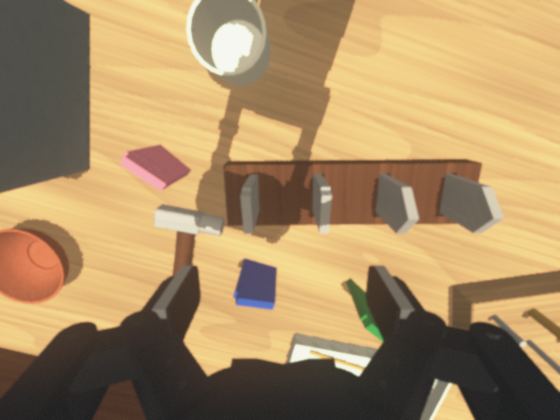

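In the wrist view, the blanks at (250,203) and (322,203) are flat-topped (the rejects). Those at (398,203) and (472,203) are gabled (the good ones). The pink one at (153,166), blue at (257,283) and green at (366,305) are off-rack decoys. I'll take a settled frame with an enlarged crop.

Run:
```python
from h import *
from workcell import robot
np.set_printoptions(precision=4,suppress=True)
s=robot.state(); f=robot.grab_frame("wrist"); pickle.dump((s,f),open("w2.pkl","wb"))
print(s["t"],s["ee_pos"],abs(s["dq"]).max())
cv2.imwrite("pics/w2c.png",cv2.resize(f["img"][150:240,215:345,::-1],(780,540),interpolation=cv2.INTER_CUBIC))
```

```text
1.8 [0.554  0.1028 0.2144] 0.08643433218270605
```

View pics/w2c.png

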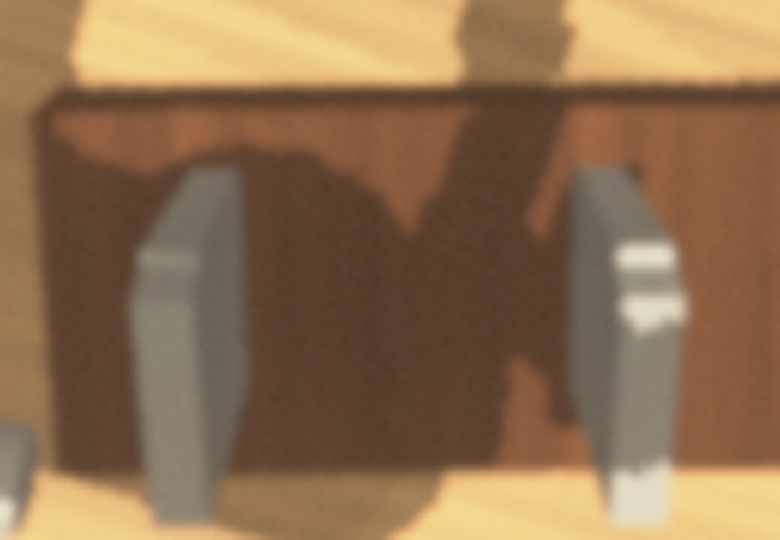

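Run:
```python
from h import *
np.set_printoptions(precision=4,suppress=True)
s,f=pickle.load(open("w2.pkl","rb"))
rk=np.radians(17.5);ax=np.array([np.cos(rk),np.sin(rk)]);ay=np.array([-np.sin(rk),np.cos(rk)])
for n,q in(("r1",[[168,252],[163,305],[183,520]]),("r2",[[643,252],[652,300],[640,520]])):
    for z in(.095,.1,.105):
        P=plane(f,np.array(q)/6-.42+[215,150],z,s)[:,:2]
        c=(P[0]+P[2])/2; print(n,z,P.ravel(),"mid",c, "along rack",(c-[.5428,.1807])@ax,(c-[.5428,.1807])@ay, np.linalg.norm(P[2]-P[0]),np.degrees(np.arctan2(*(P[2]-P[0])[::-1])))
# rack edge line top: near edge top corners z=.034
for q,z in (([[52,92],[780,88]],.0),([[40,118],[780,105]],.034),([[60,468],[780,468]],.034)):
    P=plane(f,np.array(q)/6-.42+[215,150],z,s); print(z,P, np.degrees(np.arctan2(*(P[0]-P[1])[[1,0]])))
```

```text
r1 0.095 [0.5583 0.0614 0.5674 0.063  0.6043 0.0763] mid [0.5813 0.0689] along rack 0.0030823691409581425 -0.11820457248495295 0.04831211454633782 17.97964549488768
r1 0.1 [0.5569 0.0617 0.5659 0.0633 0.6021 0.0764] mid [0.5795 0.0691] along rack 0.001440550818455226 -0.11749752473589348 0.04746154637876658 17.97964549488769
r1 0.105 [0.5556 0.0621 0.5644 0.0636 0.5999 0.0764] mid [0.5777 0.0693] along rack -0.00020126750404780847 -0.11679047698683398 0.04661097821119544 17.97964549488765
r2 0.095 [0.5348 0.1373 0.5422 0.1415 0.5805 0.153 ] mid [0.5576 0.1451] along rack 0.0034555803606314897 -0.03839044460092476 0.04834143575824704 18.943070596257094
r2 0.1 [0.5338 0.1363 0.5411 0.1404 0.5787 0.1517] mid [0.5563 0.144 ] along rack 0.001807191396660749 -0.039088579736905424 0.04749035137047488 18.943070596257083
r2 0.105 [0.5329 0.1352 0.54   0.1393 0.577  0.1504] mid [0.5549 0.1428] along rack 0.00015880243269000838 -0.03978671487288609 0.046639266982702605 18.943070596257048
0.0 [[0.5574 0.0223 0.    ]
 [0.5098 0.1729 0.    ]] -72.44459924382069
0.034 [[0.5562 0.0264 0.034 ]
 [0.5103 0.1657 0.034 ]] -71.75105076519826
0.034 [[0.6271 0.0479 0.034 ]
 [0.5821 0.1931 0.034 ]] -72.77043511272173
```

```bash
cat > m.py <<'E'
from h import *
from workcell import robot
import sys
np.set_printoptions(precision=3,suppress=True)
s=robot.state(); a=list(map(float,sys.argv[1:]))
print(s["t"],s["ee_pos"],"w",s["width"],"F",s["force"],"q6",s["qpos"][5]); print(move(s,a[:3],a[3]))
E
python3 m.py .579 .068 .071 107.6
```

```text
1.85 [0.553 0.104 0.216] w 0.08463931023293347 F [-0.391  0.211 -0.782] q6 -1.9014550225398614
(array([ 3.619, -1.056,  0.373]), array([-0.251, -0.455, -0.084]))
```

arm_command --series '[[[0,-0.55,0.2],[-0.2,-0.4,0],70],[[0.6,-1.06,0.37],[-0.2,-0.4,0],70],[[1.2,-1.06,0.37],[-0.2,-0.4,0],70],[[1.8,-1.06,0.37],[-0.2,-0.4,0],70],[[2.3,-1.06,0.37],[-0.2,-0.4,0],70],[[2.8,-1.06,0.37],[-0.2,-0.4,0],70],[[3.2,-1.06,0.37],[-0.2,-0.4,0],70],[[3.4,-1.06,0.37],[-0.2,-0.4,0],70]]'

```text
t: 2.65
ee_pos: [0.5782, 0.0687, 0.0792]
orientation: [-0.108, 0.7, 0.109, 0.698]
force: [-0.4, -0.1, -0.7]
width: 0.0699
```

```bash
python3 m.py .579 .068 .071 107.6
python3 - <<'E'
from workcell import robot
import cv2
cv2.imwrite("pics/w3.png",robot.grab_frame("wrist")["img"][:,:,::-1])
E
```

```text
2.65 [0.578 0.069 0.079] w 0.06987295723839028 F [-0.391 -0.083 -0.718] q6 -1.968523202207307
(array([ 0.206, -0.024,  0.014]), array([ 0.022, -0.124, -0.117]))
```

View pics/w3.png

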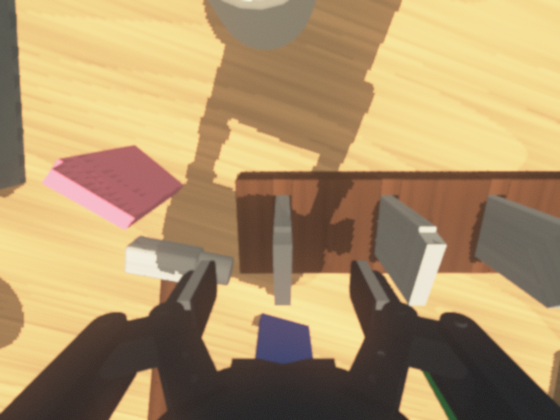

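The plate (column 283) is centred between the fingers (216 and 350). I'll lower the last 8 mm and close.

arm_command --series '[[[0.2,0,0],[0,0,0],60],[[0.2,0,0],[0,0,0],40],[[0.2,0,0],[0,0,0],20],[[0.2,0,0],[0,0,0],5],[[0.2,0,0],[0,0,0],5],[[0.2,0,0],[0,0,0],5],[[0.2,0,0],[0,0,0],5],[[0.2,0,0],[0,0,0],5]]' --force 50

```text
t: 3.5
ee_pos: [0.5785, 0.0685, 0.0714]
orientation: [-0.108, 0.699, 0.109, 0.698]
force: [-0.3, 0.1, 5.8]
width: 0.0081
```

```bash
python3 m.py .579 .068 .071 107.6
```

```text
3.5 [0.579 0.069 0.071] w 0.008141562377064525 F [-0.283  0.097  5.792] q6 -1.9685691342703777
(array([ 0.009, -0.017,  0.008]), array([ 0.01 , -0.094, -0.101]))
```

arm_command --series '[[[-0.3,0,0],[0,0,0],3],[[-0.7,0,0],[0,0,0],3],[[-1.2,0,0],[0,0,0],3],[[-2.0,0,0],[0,0,0],3],[[-3.0,0,0],[0,0,0],3],[[-4.0,0,0],[0,0,0],3],[[-5.2,0,0],[0,0,0],3],[[-6.2,0,0],[0,0,0],3]]'

```text
t: 4.3
ee_pos: [0.5787, 0.0683, 0.3227]
orientation: [-0.108, 0.699, 0.109, 0.699]
force: [1.2, -0.9, -3.5]
width: 0.0082
```

```bash
python3 m.py .533 -.246 .32 5.3
```

```text
4.3 [0.579 0.068 0.323] w 0.008203643905369607 F [ 1.191 -0.854 -3.489] q6 -1.9684732424519102
(array([ 0.061, -7.144, -3.465]), array([102.309,  -0.067,  -0.038]))
```

arm_command --series '[[[-0.3,-0.5,-0.2],[8,0,0],3],[[-0.4,-1.0,-0.5],[16,0,0],3],[[-0.4,-1.6,-0.8],[24,0,0],3],[[-0.4,-2.2,-1.1],[32,0,0],3],[[-0.4,-2.8,-1.4],[40,0,0],3],[[-0.4,-3.4,-1.65],[48,0,0],3],[[-0.4,-4.0,-1.95],[56,0,0],3],[[-0.4,-4.5,-2.2],[64,0,0],3]]'

```text
t: 5.1
ee_pos: [0.5484, -0.131, 0.3389]
orientation: [0.281, 0.65, -0.28, 0.649]
force: [0.6, -0.1, -3.6]
width: 0.008
```

```bash
python3 m.py .533 -.246 .33 5.3
```

```text
5.1 [ 0.548 -0.131  0.339] w 0.00801613479404914 F [ 0.618 -0.116 -3.604] q6 -1.2038633537014305
(array([ 0.221, -2.25 ,  1.83 ]), array([37.946, -0.084,  0.034]))
```

arm_command --series '[[[0,-0.45,0.35],[8,0,0],3],[[0,-0.9,0.7],[16,0,0],3],[[0,-1.35,1.1],[24,0,0],3],[[0,-1.8,1.5],[32,0,0],3],[[0,-2.25,1.83],[38,0,0],3],[[0,-2.25,1.83],[38,0,0],3],[[0,-2.25,1.83],[38,0,0],3],[[0,-2.25,1.83],[38,0,0],3]]'

```text
t: 5.9
ee_pos: [0.533, -0.2451, 0.3392]
orientation: [0.476, 0.523, -0.476, 0.522]
force: [-0.0, -0.3, -3.8]
width: 0.0082
```

```bash
python3 m.py .533 -.246 .33 5.3
python3 - <<'E'
from workcell import robot
import cv2,pickle
s=robot.state();f=robot.grab_frame("wrist");t=robot.grab_frame("top");pickle.dump((s,f,t),open("w4.pkl","wb"))
cv2.imwrite("pics/w4.png",f["img"][:,:,::-1])
cv2.imwrite("pics/t4.png",cv2.resize(t["img"][150:300,270:430,::-1],(640,600)))
E
```

```text
5.9 [ 0.533 -0.245  0.339] w 0.008248343843532412 F [-0.04  -0.347 -3.774] q6 -0.7303773295308625
(array([ 0.229, -0.002,  0.022]), array([ 0.039, -0.092,  0.05 ]))
```

View pics/w4.png

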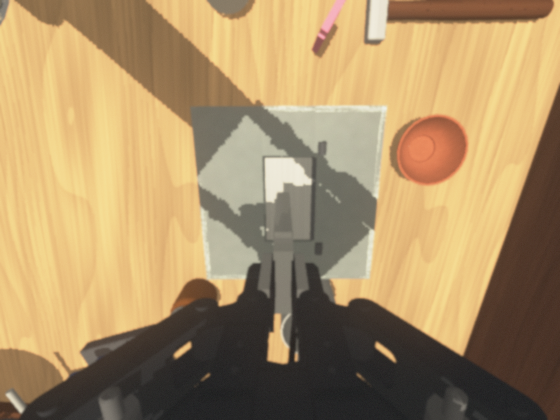

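View pics/t4.png

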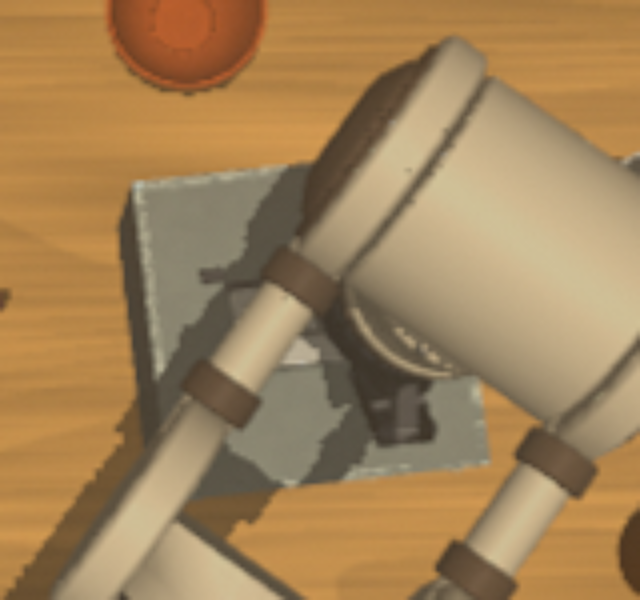

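The wrist view shows the slot with corners near (263,156), (312,156), (314,241) and (264,241). The hinge lugs are on the right at column 320, and the blank hangs at column 283, left of the slot's centre. I'll check the slot's location from this view.

Run:
```python
from h import *
np.set_printoptions(precision=4,suppress=True)
s,f,t=pickle.load(open("w4.pkl","rb"))
P=plane(f,[[263,156],[312,156],[314,241],[264,241]],.22,s);print(P,P.mean(0),np.linalg.norm(np.diff(P,axis=0),axis=1))
B=plane(f,[[192,107],[386,107],[370,278],[210,278]],.22,s);print(B,B.mean(0),np.linalg.norm(np.diff(B,axis=0),axis=1))
cv2.imwrite("pics/w4c.png",cv2.resize(f["img"][140:330,230:350,::-1],(379,600),interpolation=cv2.INTER_CUBIC))
```

```text
[[ 0.5107 -0.204   0.22  ]
 [ 0.5578 -0.1996  0.22  ]
 [ 0.571  -0.2879  0.22  ]
 [ 0.5182 -0.2929  0.22  ]] [ 0.5394 -0.2461  0.22  ] [0.0473 0.0893 0.053 ]
[[ 0.4426 -0.1657  0.22  ]
 [ 0.6199 -0.1491  0.22  ]
 [ 0.6382 -0.3263  0.22  ]
 [ 0.462  -0.3429  0.22  ]] [ 0.5407 -0.246   0.22  ] [0.178  0.1782 0.177 ]
```

View pics/w4c.png

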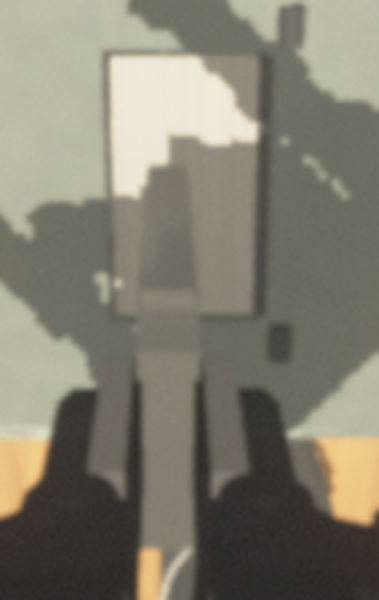

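arm_command --series '[[[0.5,0.04,0.02],[0,0,0],3],[[1.0,0.04,0.02],[0,0,0],3],[[1.3,0.04,0.02],[0,0,0],3],[[1.5,0.04,0.02],[0,0,0],3],[[1.7,0.04,0.02],[0,0,0],3],[[1.9,0.04,0.02],[0,0,0],3],[[2.1,0.04,0.02],[0,0,0],3],[[2.2,0.04,0.02],[0,0,0],3]]'

```text
t: 6.8
ee_pos: [0.5345, -0.2456, 0.2503]
orientation: [0.476, 0.524, -0.476, 0.522]
force: [-0.7, -0.6, -2.7]
width: 0.0085
```

```bash
python3 m.py .5345 -.246 .2275 5.3;python3 - <<'E'
from workcell import robot
import cv2,pickle
f=robot.grab_frame("wrist");t=robot.grab_frame("scene")
cv2.imwrite("pics/w5.png",cv2.resize(f["img"][100:340,190:390,::-1],(500,600)))
cv2.imwrite("pics/s5.png",cv2.resize(t["img"][120:270,140:300,::-1],(640,600)))
E
```

```text
6.8 [ 0.534 -0.246  0.25 ] w 0.008463743819924032 F [-0.736 -0.582 -2.713] q6 -0.7293808831565735
(array([0.571, 0.001, 0.012]), array([ 0.044, -0.098,  0.092]))
```

View pics/w5.png

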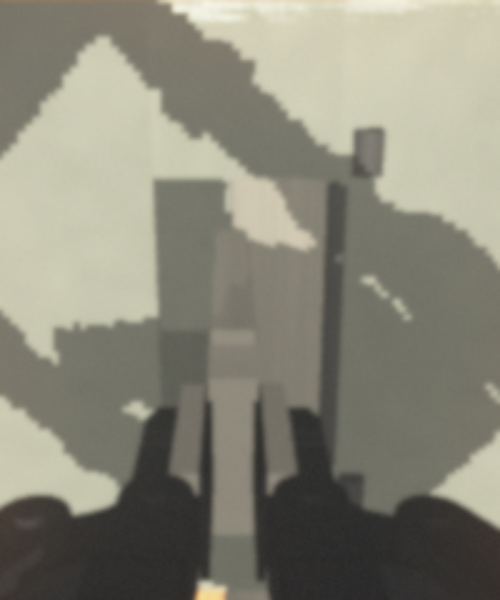

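View pics/s5.png

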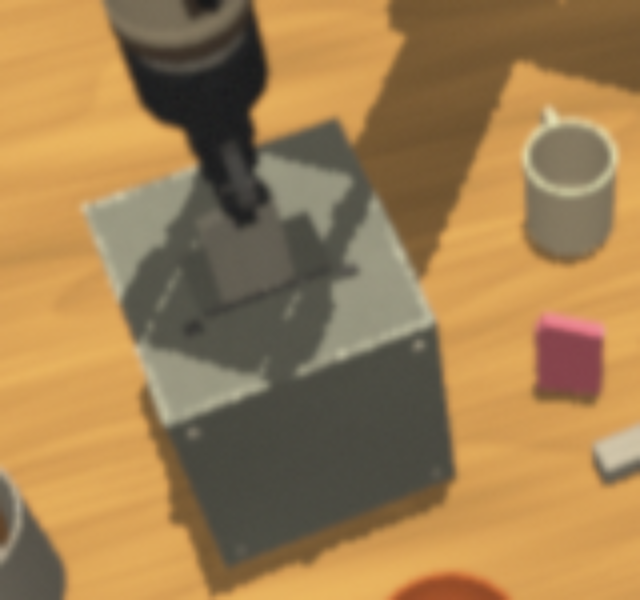

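The flap is visibly swinging down under the blank (dark opening left of the blank in the wrist view, and the same in the scene view). I'll go on to the release depth, then let go.

arm_command --series '[[[0.2,0,0.01],[0,0,0],3],[[0.4,0,0.01],[0,0,0],3],[[0.57,0,0.01],[0,0,0],3],[[0.57,0,0.01],[0,0,0],3],[[0.57,0,0.01],[0,0,0],40],[[0.57,0,0.01],[0,0,0],40],[[0.57,0,0.01],[0,0,0],40],[[0.57,0,0.01],[0,0,0],40]]'

```text
t: 7.7
ee_pos: [0.5348, -0.2461, 0.2284]
orientation: [0.476, 0.523, -0.476, 0.522]
force: [0.2, 0.1, -0.0]
width: 0.0402
```

```bash
python3 m.py .5345 -.246 .34 5.3;python3 - <<'E'
from workcell import robot
import cv2,pickle
f=robot.grab_frame("wrist")
cv2.imwrite("pics/w6.png",cv2.resize(f["img"][100:340,190:390,::-1],(500,600)))
E
```

```text
7.7 [ 0.535 -0.246  0.228] w 0.04017916854793848 F [ 0.159  0.08  -0.023] q6 -0.7299035054743267
(array([-2.789, -0.008, -0.007]), array([ 0.044, -0.054,  0.041]))
```

View pics/w6.png

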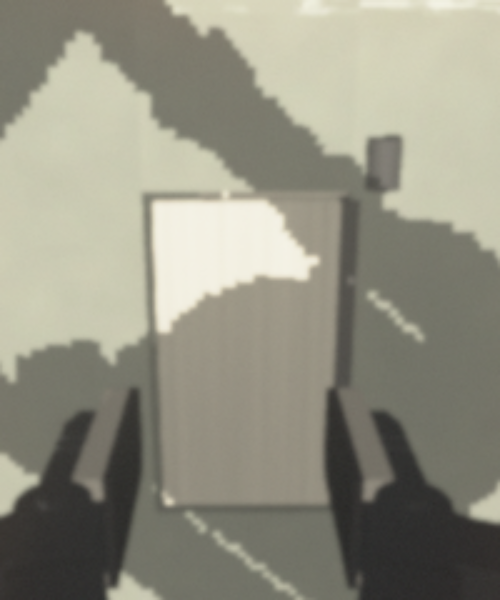

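The first blank has dropped in and the flap (155–335, 200–505 in the crop) is flush and shut. Back to the second reject.

arm_command --series '[[[-0.7,0,0],[0,0,0],50],[[-1.4,0,0],[0,0,0],70],[[-2.0,0,0.0],[-8,0,0],70],[[-2.0,0,-0.5],[-16,0,0],70],[[-2.0,0,-1.4],[-24,0,0],70],[[-2.0,0,-2.4],[-32,0,0],70],[[-2.0,0,-3.4],[-40,0,0],70],[[-2.0,0,-4.4],[-48,0,0],70]]'

```text
t: 8.55
ee_pos: [0.5181, -0.0695, 0.3088]
orientation: [0.221, 0.672, -0.22, 0.672]
force: [0.2, 0.1, 0.5]
width: 0.0702
```

```bash
python3 m.py .555 .142 .25 107.6
```

```text
8.55 [ 0.518 -0.07   0.309] w 0.07018998913457127 F [0.238 0.077 0.545] q6 -1.3016402200815342
(array([ 1.475,  4.804, -2.391]), array([-53.954,  -0.025,  -0.057]))
```

arm_command --series '[[[0,0.7,-0.35],[-7,0,0],70],[[0,1.5,-0.75],[-14,0,0],70],[[0,2.3,-1.15],[-21,0,0],70],[[0,3.1,-1.55],[-28,0,0],70],[[0,3.9,-1.95],[-36,0,0],70],[[0.4,4.8,-2.39],[-45,0,0],70],[[1.0,4.8,-2.39],[-54,0,0],70],[[1.5,4.8,-2.39],[-54,0,0],70]]'

```text
t: 9.35
ee_pos: [0.5549, 0.1432, 0.2482]
orientation: [-0.11, 0.698, 0.111, 0.698]
force: [0.3, -0.6, 0.2]
width: 0.0698
```

```bash
python3 m.py .555 .143 .071 107.6;python3 - <<'E'
from workcell import robot
import cv2,pickle
s=robot.state();f=robot.grab_frame("wrist");pickle.dump((s,f),open("w7.pkl","wb"))
cv2.imwrite("pics/w7.png",f["img"][:,:,::-1])
E
```

```text
9.35 [0.555 0.143 0.248] w 0.06982653845126813 F [ 0.288 -0.576  0.169] q6 -1.84358314405212
(array([ 4.43 , -0.011,  0.   ]), array([ 0.389,  0.019, -0.054]))
```

View pics/w7.png

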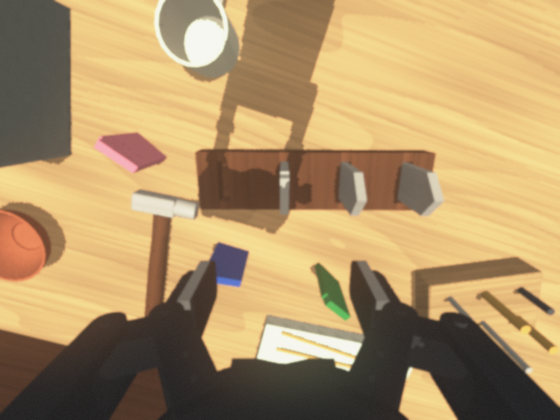

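The second reject, at (285,188), has a flat top edge. The gabled blanks at (352,188) and (420,188) stay. I'll descend above it.

arm_command --series '[[[0.8,0.02,0],[0.3,0,0],70],[[1.6,0.02,0],[0.3,0,0],70],[[2.3,0.03,0],[0.3,0,0],70],[[2.9,0.03,0],[0.3,0,0],70],[[3.4,0.03,0],[0.3,0,0],70],[[3.8,0.03,0],[0.3,0,0],70],[[4.1,0.03,0],[0.3,0,0],70],[[4.2,0.03,0],[0.3,0,0],70]]'

```text
t: 10.2
ee_pos: [0.551, 0.1437, 0.0753]
orientation: [-0.107, 0.702, 0.108, 0.696]
force: [0.3, 0.1, 0.0]
width: 0.0695
```

```bash
python3 m.py .555 .143 .071 107.6;python3 - <<'E'
from workcell import robot
import cv2,pickle
s=robot.state();f=robot.grab_frame("wrist")
cv2.imwrite("pics/w8.png",f["img"][:,:,::-1])
E
```

```text
10.2 [0.551 0.144 0.075] w 0.06951283550045906 F [0.349 0.145 0.001] q6 -1.8341350300848014
(array([ 0.107, -0.047,  0.092]), array([-0.113, -0.428, -0.174]))
```

View pics/w8.png

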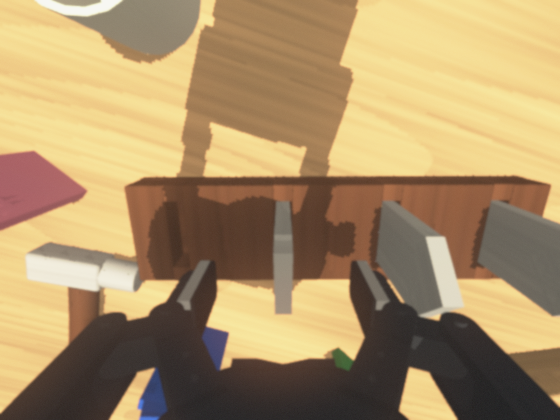

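Centred (plate at column 284). I'll correct the small offset, go down 4 mm and close.

arm_command --series '[[[0.05,0,0.09],[0,-0.4,-0.2],65],[[0.1,0,0.09],[0,-0.4,-0.2],50],[[0.1,0,0.09],[0,-0.4,-0.2],30],[[0.1,0,0.09],[0,-0.4,-0.2],15],[[0.1,0,0.09],[0,-0.4,-0.2],3],[[0.1,0,0.09],[0,-0.4,-0.2],3],[[0.1,0,0.09],[0,-0.4,-0.2],3],[[0.1,0,0.09],[0,-0.4,-0.2],3]]' --force 50

```text
t: 11.05
ee_pos: [0.5549, 0.1448, 0.0719]
orientation: [-0.108, 0.699, 0.107, 0.699]
force: [-0.1, 0.3, 3.7]
width: 0.0085
```

```bash
python3 m.py .555 .143 .071 107.6
```

```text
11.05 [0.555 0.145 0.072] w 0.008479111535579818 F [-0.056  0.326  3.713] q6 -1.8309036487546408
(array([ 0.022, -0.043, -0.01 ]), array([-0.107,  0.035,  0.044]))
```

arm_command --series '[[[-0.3,0,0],[0,0,0],3],[[-0.7,0,0],[0,0,0],3],[[-1.2,0,0],[0,0,0],3],[[-2.0,0,0],[0,0,0],3],[[-3.0,0,0],[0,0,0],3],[[-4.0,0,0],[0,0,0],3],[[-5.2,0,0],[0,0,0],3],[[-6.2,0,0],[0,0,0],3]]'

```text
t: 11.85
ee_pos: [0.554, 0.1449, 0.322]
orientation: [-0.108, 0.699, 0.107, 0.699]
force: [0.3, 0.2, -3.4]
width: 0.0084
```

```bash
python3 m.py .5345 -.246 .33 5.3
```

```text
11.85 [0.554 0.145 0.322] w 0.008398777789190858 F [ 0.335  0.197 -3.446] q6 -1.8308980744580032
(array([-0.196, -9.175, -3.403]), array([102.193,   0.049,   0.008]))
```

arm_command --series '[[[-0.3,-0.7,-0.25],[7,0,0],3],[[-0.4,-1.4,-0.5],[14,0,0],3],[[-0.4,-2.1,-0.8],[21,0,0],3],[[-0.4,-2.8,-1.05],[28,0,0],3],[[-0.4,-3.5,-1.3],[36,0,0],3],[[-0.4,-4.2,-1.55],[44,0,0],3],[[-0.4,-4.9,-1.8],[52,0,0],3],[[-0.4,-5.6,-2.1],[60,0,0],3]]'

```text
t: 12.65
ee_pos: [0.5404, -0.0948, 0.3373]
orientation: [0.258, 0.659, -0.258, 0.658]
force: [-0.2, -1.1, -4.0]
width: 0.0083
```

```bash
python3 m.py .5345 -.246 .33 5.3
```

```text
12.65 [ 0.54  -0.095  0.337] w 0.00825236636052146 F [-0.212 -1.124 -4.044] q6 -1.2171716893664717
(array([ 0.181, -2.872,  2.463]), array([41.872, -0.064,  0.067]))
```

arm_command --series '[[[0,-0.5,0.4],[7,0,0],3],[[0,-1.0,0.85],[14,0,0],3],[[0,-1.5,1.3],[21,0,0],3],[[0,-2.0,1.7],[28,0,0],3],[[0,-2.5,2.1],[35,0,0],3],[[0,-2.87,2.46],[42,0,0],3],[[0,-2.87,2.46],[42,0,0],3],[[0,-2.87,2.46],[42,0,0],3]]'

```text
t: 13.45
ee_pos: [0.5339, -0.2456, 0.3364]
orientation: [0.477, 0.524, -0.477, 0.521]
force: [1.2, 0.8, -4.5]
width: 0.0085
```

```bash
python3 m.py .5345 -.246 .228 5.3;python3 - <<'E'
from workcell import robot
import cv2,pickle
s=robot.state();f=robot.grab_frame("wrist")
cv2.imwrite("pics/w9.png",cv2.resize(f["img"][100:340,190:390,::-1],(500,600)))
E
```

```text
13.45 [ 0.534 -0.246  0.336] w 0.008531243449293084 F [ 1.173  0.836 -4.549] q6 -0.7273343695354457
(array([2.711, 0.021, 0.019]), array([-0.096, -0.146,  0.169]))
```

View pics/w9.png

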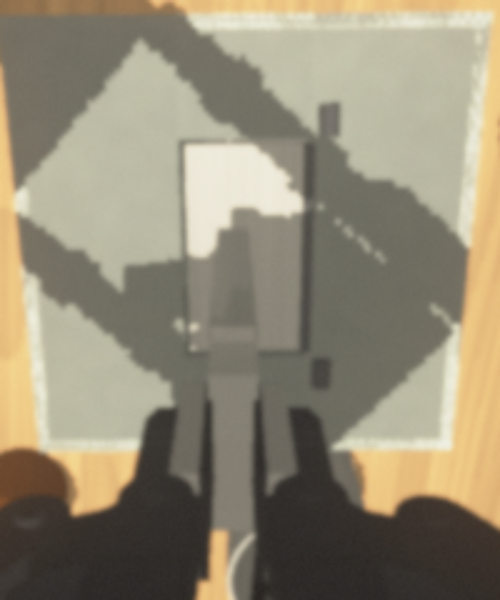

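Same alignment as the first time: blank upright at crop column 233, slot 180–308, flap shut. Lowering.

arm_command --series '[[[0.5,0.02,0.02],[0,0,0],3],[[1.0,0.02,0.02],[0,0,0],3],[[1.25,0.02,0.02],[0,0,0],3],[[1.45,0.02,0.02],[0,0,0],3],[[1.65,0.02,0.02],[0,0,0],3],[[1.85,0.02,0.02],[0,0,0],3],[[2.05,0.02,0.02],[0,0,0],3],[[2.15,0.02,0.02],[0,0,0],3]]'

```text
t: 14.3
ee_pos: [0.5345, -0.2456, 0.2499]
orientation: [0.476, 0.524, -0.477, 0.521]
force: [-1.4, -0.1, -3.5]
width: 0.0081
```

```bash
python3 m.py .5345 -.246 .228 5.3;python3 - <<'E'
from workcell import robot
import cv2,pickle
s=robot.state();f=robot.grab_frame("wrist")
cv2.imwrite("pics/w10.png",cv2.resize(f["img"][100:340,190:390,::-1],(500,600)))
E
```

```text
14.3 [ 0.535 -0.246  0.25 ] w 0.008064226570924544 F [-1.352 -0.1   -3.469] q6 -0.7274904173730257
(array([0.546, 0.   , 0.011]), array([-0.047, -0.149,  0.187]))
```

View pics/w10.png

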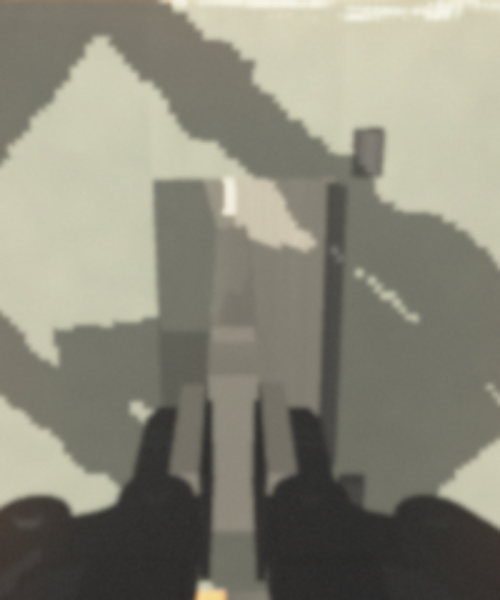

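The flap is opening as before. I'll go to release depth and let go.

arm_command --series '[[[0.2,0,0.01],[0,0,0],3],[[0.4,0,0.01],[0,0,0],3],[[0.55,0,0.01],[0,0,0],3],[[0.55,0,0.01],[0,0,0],3],[[0.55,0,0.01],[0,0,0],40],[[0.55,0,0.01],[0,0,0],40],[[0.55,0,0.01],[0,0,0],40],[[0.55,0,0.01],[0,0,0],40]]'

```text
t: 15.15
ee_pos: [0.5348, -0.2461, 0.2283]
orientation: [0.476, 0.523, -0.477, 0.521]
force: [-0.3, 0.3, 0.9]
width: 0.0396
```

arm_command --series '[[[-0.6,0,0],[0,0,0],40],[[-1.2,0,0],[0,0,0],40],[[-1.8,0,0],[0,0,0],40],[[-2.4,0,0],[0,0,0],40],[[-3.0,0,0],[0,0,0],40],[[-3.0,0,-0.8],[0,0,0],40],[[-3.0,0,-1.6],[0,0,0],40],[[-3.0,0,-2.0],[0,0,0],40]]'

```text
t: 15.95
ee_pos: [0.5278, -0.1649, 0.3494]
orientation: [0.476, 0.523, -0.476, 0.522]
force: [0.6, 0.2, 0.9]
width: 0.0404
```

```bash
python3 m.py .5345 -.246 .228 5.3;python3 - <<'E'
from workcell import robot
import cv2,pickle
f=robot.grab_frame("wrist");t=robot.grab_frame("scene")
cv2.imwrite("pics/w11.png",f["img"][:,:,::-1])
cv2.imwrite("pics/s11.png",t["img"][:,:,::-1])
E
```

```text
15.95 [ 0.528 -0.165  0.349] w 0.04041828439888245 F [0.612 0.225 0.919] q6 -0.6147432567016854
(array([ 3.031, -0.02 ,  2.04 ]), array([ 0.031, -0.092,  0.056]))
```

View pics/w11.png

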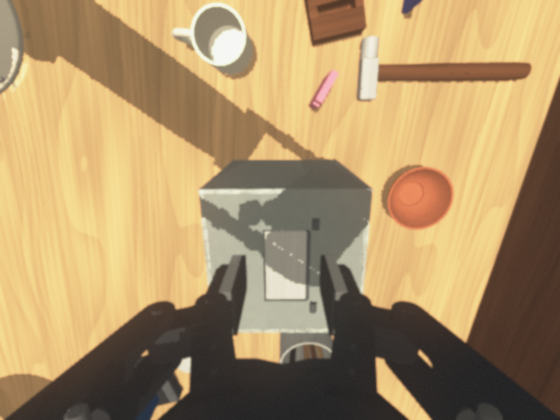

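View pics/s11.png

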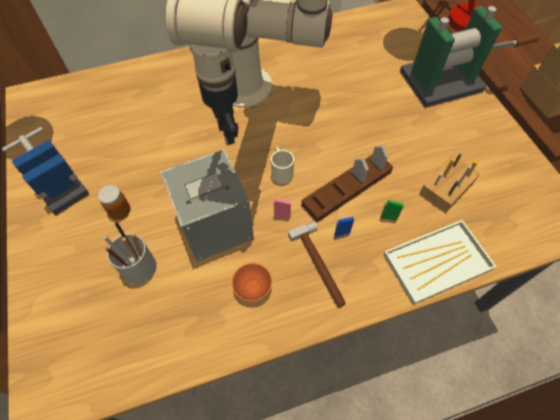

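The flap (286,265 in the wrist view) is flush. The rack holds only the two gabled blanks, at scene (361,169) and (380,157), and no bystander has visibly moved. I'll hand it in after one numeric check of the bystanders.

Run:
```python
from h import *
from workcell import robot
d=pickle.load(open("f0.pkl","rb"))
n=robot.grab_frame("scene")["img"].astype(int);o=d["scene"]["img"].astype(int)
df=np.abs(n-o).max(2)
for k,(x,y,r) in dict(good1=(361,169,9),good2=(380,157,9),hammer=(318,262,40),bowl=(252,284,20),tin=(130,258,25),jar=(113,202,14),mug=(282,166,14),pink=(283,210,9),blue=(344,227,9),green=(391,211,9),slot=(205,186,14)).items():
    p=df[y-r:y+r,x-r:x+r]; print(k,"changed px frac",round((p>40).mean(),3))
s=robot.state();print(s["t"],np.abs(s["dq"]).max()); robot.close_job()
```

```text
good1 changed px frac 0.0
good2 changed px frac 0.0
hammer changed px frac 0.0
bowl changed px frac 0.0
tin changed px frac 0.0
jar changed px frac 0.0
mug changed px frac 0.001
pink changed px frac 0.0
blue changed px frac 0.0
green changed px frac 0.0
slot changed px frac 0.621
16.1 0.028762251323937626
the job is handed in; nothing more can be done
```

I put both snapped blanks into the scrap box, one at a time, and handed the job in at about 16 s. Each blank held the flap open until I let it go.

- **Flap:** the pictures after each drop show the slot flush and no blank sticking out. I took the blanks to be inside from this, because the cameras cannot see into the box.
- **Rack and bench:** the two pointed blanks are still in the rack. Comparing the last scene picture with the first showed no change at those two blanks, the mug, jar, hammer, bowl, tin or coloured look-alikes.
- **Disagreement:** 62% of the pixels in the slot area changed in that comparison. I put this down to the arm's shadow, since both close-up views show the flap shut, but I did not check it separately.
- **Forces:** the wrist force read at most about 6 N at the end of any move; I did not see the values in between.

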